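# Snap the canister lids shut and set aside the one whose catch is worn

### The arm

A 6-joint arm with a two-finger parallel gripper is mounted at the origin on a cart in front of the work surface, level with it; the furniture and walls round the work are solid. World frame = base frame: x ahead of the robot, y to its left, z up, the work surface at z = 0. Lengths are in m, angles in rad, forces in N, time in s.
With the tool pointing down it reaches from about 0.35 to 0.975 m from the base axis. Payload 4.9 kg.
Tool frame: the origin (TCP) lies at the very end of the fingers, on their centre line; the grasp point (between the pads) lies 19 mm behind it (ctrl.grasp_offset is the distance from the TCP to the grasp point, in m); z points along the fingers, y is the line along which they close (so a half turn about z gives the same grasp; the last joint's range is limited). The gripper opens to 85 mm and grips with 20 to 120 N. Pads are 22 mm wide; open, the fingers measure 114 mm over their backs; the gripper's body (76 mm by 85 mm) begins 54 mm behind the grasp point. The pads swing forward as they close: fully open they stand 13 mm farther back than shut.
Start: joints at [1.141, 0.053, 1.613, -0, 1.476, -0.119], TCP at [0.191, 0.595, 0.193] pointing down, gripper open.
Joint ranges: [-3.01, 3.01], [-1.01, 2.22], [0.06, 2.58], [-1.02, 4.17], [0.09, 2.62], [-3.14, 3.14]. Speed limits (rad/s): [2.57, 2.57, 3.14, 3.14, 3.14, 3.14].

### API

Orientations are given as a rotation vector (axis times angle).
In Python, from station import ctrl, optics gives the robot as it stands.
- The arm moves only by the shell command python3 -m handwheel 'ROWS' [OPENING] [FORCE]. ROWS is JSON, a list of rows, each an object of numbers: "tx", "ty", "tz": the shift along the tool's x, y, z in mm; "roll": the turn about the tool's z in rad. A call has 1 to 12 rows; each row shifts and turns the commanded pose from where the row before left it, along the tool's axes as they then stand; what a row does not reach is not made up. A row lasts 1/12 s, in which the tool goes at most 41.7 mm and 7.16 degrees, less where a joint would pass 70% of its speed; a pose out of reach is approached as far as the arm can. A call with a gripper value outside its range is refused whole. OPENING is the finger opening in mm, from 0 to 85.4, set as the call begins (- or left out, the last holds). The fingers move at their own pace and stop on an object; FORCE is the grip in N (left out, the last holds). Time passes only in rows, so rows that do not move let the fingers close. It gives the time, the measured TCP pose, the force, the opening and the grip force at its end, in the units of the state.
- ctrl.get_obs(): the state, without advancing time (a new reading comes with each control period).
- optics.get_image(name): name is "scene" or "top"; returns (picture, depth): 420x560x3 uint8, red, green, blue; 420x560 float32, m along the optical axis (not along the pixel's ray), 0 where there is no reading.
- optics.camera_params(name): a dict with "mtx" (3x3 intrinsics, pixels), "extrinsics" (4x4, takes a point from camera to world coordinates). Camera axes: x right, y down, z forward; pixel columns grow to the right and rows downward; lengths in m; the calibration is good to about 2 mm. A picture is of the moment at which its call begins. camera_params takes no time and is no camera call.
- ctrl.finish_job(): hands the job in; it is judged then, once.
The state is a dict: "t": time; "q": joint angles; "dq": joint speeds; "effort": joint torques, N m; "tool_pos": TCP position; "tool_rot": TCP orientation; "contact_force": force on the tool from outside, world axes, zero at the start; "wrist_torque": the same for the moment, N m; "opening": finger opening in m; "grip_force": force on a finger pad.
Only numpy, scipy, OpenCV 4.12 (cv2) and the standard library are available. Lean on these libraries where they do the work, as an engineer would, in place of code of your own. Each camera call takes 0.05 s, during which the arm holds its last target. There are 200 camera calls.

### The job

Close the three storage canisters: press the round button on each lid straight down, slowly, until you feel it snap over and stay down, and ease off at once; never lean on a button that is already down. The catch of one canister is worn: its button stays soft all the way down and springs back up. Pick that canister up by its body, stand it gently and upright on the free part of the chopping board, and leave the other two and everything else where they are.

Things in the scene. Friction and masses are not known exactly. Their poses are not given: they have to be found in the camera images.
- canister_a: Round brushed-metal storage canister, 64 mm in diameter, flat grey lid whose top is 110 mm above the foot, about 0.36 kg, loose on the worktop. Origin: centre of the foot, z up. Mid-lid stands a black push button, 38 mm wide, its face 121 mm above the foot. The three canisters look alike, in random order: which is worn must be felt. Grip round the upper body, below the button
- canister_b: Canister like canister_a, with button_b in its lid. Wall cabinets hang over the rear of the worktop, 0.46 m up, from about 0.6 m ahead of the robot: carry things along the front
- canister_c: Canister like canister_a, with button_c in its lid
- button_a: Push button of canister_a; slides straight down. Origin: on its axis, level with the lid's top while up; its face is 11 mm above this. SOUND button: about 2 N at first touch, climbs steadily to a peak (7 to 13 N, reached 1.5 to 8 mm down), then snaps: the resistance vanishes at once and it jumps about 2 mm ahead of the finger, to stay 3.5 to 10 mm down. Each sound catch has its own peak and depth
- button_b: Push button of canister_b, shape as button_a. WORN button (one of the three, any): 2 N at first touch too, growing evenly to only 4.5 N at its stop 10 mm down, no peak or drop anywhere, springs back up when released. A sound button has snapped at latest 8 mm down, so one that is still soft 8 to 9 mm down is the worn one
- button_c: Push button of canister_c, shape as button_a. Limits for all three: a button that has snapped down must not be pressed with more than 9 N (the catch cracks; it gives 2 mm or more on its spring and then is hard), the worn one never with more than 9 N, and no button ever with more than 18 N
- board: Wooden chopping board lying fixed on the worktop, 250 mm (its x) by 360 mm (its y) by 22 mm high. Origin: centre of its underside; z up. A lemon and a garlic bulb lie near its +y end; the middle and the -y half are free
- kitchen_timer: Bystander: egg-shaped kitchen timer, 65 x 65 x 55 mm, loose on the worktop behind the canisters. Origin: centre of the underside
- dropper: Bystander: brown dropper bottle with a black bulb, 33 mm in diameter, 102 mm high, loose behind the canisters. Origin: centre of the underside
- spread_pot: Bystander: small tub, 72 x 71 x 71 mm, loose behind the canisters. Origin: centre of the underside

How it is judged:
On the way:
1. the soft button has been tried: pressed more than 6 mm down while its canister stands on the worktop (z of button_c in the frame of canister_c below 0.104 m and height (world z) of canister_c below 0.01 m), for 0.03 s.
At the end, for the whole second after the job is handed in: Both sound buttons stay snapped down, their canisters upright within 30 mm of their places; the canister with the soft button stands upright (0.1 rad), at rest and released on the chopping board, its axis within 110 mm (short side) and 165 mm (long side) of the board's centre (z of button_a in the frame of canister_a below 0.1067 m and z of button_b in the frame of canister_b below 0.1013 m and distance of each of canister_a, canister_b from where it was at the start of the episode below 0.03 m and angle between each of canister_a, canister_b, canister_c's own z axis and vertical below 0.1 rad and z of canister_c in the frame of board between 0.018 and 0.027 m and x of canister_c in the frame of board between -0.11 and 0.11 m and y of canister_c in the frame of board between -0.165 and 0.165 m and linear speed of canister_c below 0.02 m/s); the robot touches nothing.
It fails at once if a button that has snapped down, or the soft button, is pressed with more than 9 N ((z of button_a in the frame of canister_a below 0.1067 m and contact force between button_a and anything else above 9 N) or (z of button_b in the frame of canister_b below 0.1013 m and contact force between button_b and anything else above 9 N) or contact force between button_c and anything else above 9 N).
It fails at once if a button is pressed with more than 18 N (contact force between any of button_a, button_b and anything else above 18 N).
It fails at once if a canister is tipped more than 0.4 rad (angle between any of canister_a, canister_b, canister_c's own z axis and vertical above 0.4 rad).
It fails at once if the worn canister is let go more than 12 mm above the board, or banged on it (more than 200 N) (contact force between canister_c and board above 200 N or (z of canister_c in the frame of board above 0.034 m and contact force between the fingers and canister_c below 0.3 N)).
It fails at once if the timer, the dropper bottle or the tub is moved more than 30 mm (distance of any of kitchen_timer, dropper, spread_pot from where it was at the start of the episode above 0.03 m).
It also fails if it takes over 72 s, if anything falls off the work surface, if the arm or the gripper's body presses on something with over 40 N, if the wrist force passes 120 N, or if a joint passes its speed limit or range.

## Working session

There is one attempt and no reset: what is moved stays moved. The work goes in short steps, Python scripts to look and compute and a shell command to move; the robot and the scene stay as the last step left them, time stands still between calls to the robot, and variables do not carry over. Pictures are saved under pics/ and viewed, at most 10 in all, crops included, and the job is handed in when it is done.

```bash
mkdir -p pics; ls
cat > h.py <<'E'
from station import ctrl, optics
import numpy as np, cv2
def cloud(name):
    im,d=optics.get_image(name); P=optics.camera_params(name); K=P["mtx"];T=np.array(P["extrinsics"]);K=np.array(K)
    v,u=np.mgrid[:d.shape[0],:d.shape[1]]
    c=np.stack([(u-K[0,2])/K[0,0]*d,(v-K[1,2])/K[1,1]*d,d],-1)
    w=c@T[:3,:3].T+T[:3,3]; w[d==0]=np.nan
    return im,d,w
E
python3 - <<'E'
from h import *
for n in("scene","top"):
    im,d,w=cloud(n); cv2.imwrite(f"pics/{n}0.png",im[...,::-1]); np.savez(f"/tmp/{n}0.npz",im=im,d=d,w=w)
    print(n,np.array(optics.camera_params(n)["extrinsics"]).round(3).tolist())
o=ctrl.get_obs();print(o,ctrl.grasp_offset)
E
```

```text
pics
scene [[0.697, -0.558, 0.45, -0.035], [-0.717, -0.526, 0.458, -0.543], [-0.019, -0.642, -0.766, 1.094], [0.0, 0.0, 0.0, 1.0]]
top [[-0.047, -0.974, 0.224, 0.303], [-0.999, 0.044, -0.015, 0.05], [0.005, -0.224, -0.975, 1.146], [0.0, 0.0, 0.0, 1.0]]
{'t': 0.1, 'q': array([ 1.14101432e+00,  5.33085881e-02,  1.61417650e+00,  1.91865319e-05,
        1.47600336e+00, -1.19035275e-01]), 'dq': array([ 0.00119259, -0.00367594, -0.0034133 , -0.00105439,  0.00211514,
       -0.00216873]), 'effort': array([ 1.39150766e-04, -3.94901168e+01, -3.71363211e+01, -1.45998674e-04,
        3.92966977e-03, -2.52227039e-06]), 'tool_pos': array([0.19085066, 0.59447176, 0.19216319]), 'tool_rot': array([-4.86078556e-01, -3.10322105e+00,  2.85787672e-03]), 'contact_force': array([ 0.08339677, -0.98092577, -1.10124194]), 'wrist_torque': array([0.01333358, 0.00928718, 0.03274964]), 'grip_force': 0.0, 'opening': 0.0856194036735893} 0.0187
```

View pics/top0.png

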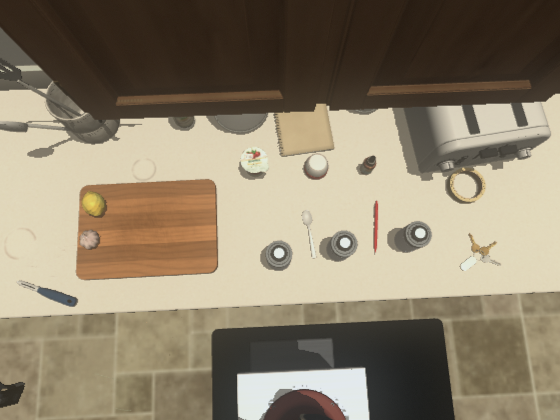

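View pics/scene0.png

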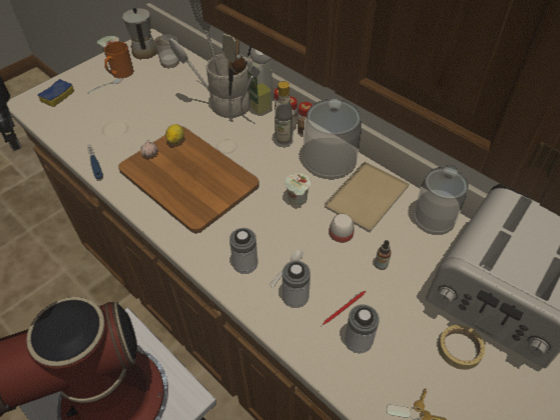

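The top view shows the canister lids at about (279,254), (344,244) and (418,235), and the board spanning (78–217, 180–278) with the lemon and garlic at its left (+y) end. The timer is at (317,166), the dropper at (370,164) and the tub at (255,160). The scene view agrees. Next I'll measure the positions.

Run:
```python
from h import *
from scipy import ndimage as nd
for n in("scene","top"):
    z=np.load(f"/tmp/{n}0.npz"); w=z["w"];im=z["im"]
    print(n,"table z",np.nanmedian(w[...,2][(abs(w[...,0]-.5)<.2)&(abs(w[...,2])<.03)]))
    for lo,hi,nm in((.100,.114,"lid"),(.1155,.135,"btn")):
        m=(w[...,2]>lo)&(w[...,2]<hi)&(w[...,0]>.3)&(w[...,0]<.6)&(abs(w[...,1])<.45)
        L,k=nd.label(m)
        for i in range(1,k+1):
            q=w[L==i]
            if len(q)>25:
                c,r=cv2.minEnclosingCircle(q[:,:2].astype(np.float32).reshape(-1,1,2)); print(nm,len(q),np.round(c,4),round(r,4),"z",np.median(q[:,2]).round(4))
    hsv=cv2.cvtColor(im,cv2.COLOR_RGB2HSV)
    m=(abs(w[...,2]-.022)<.006)&(hsv[...,0]<20)&(hsv[...,1]>90)&(w[...,1]>0)
    L,k=nd.label(m); 
    i=1+np.argmax(nd.sum(m,L,range(1,k+1)));q=w[L==i]
    print("board",cv2.minAreaRect(q[:,:2].astype(np.float32)),np.median(q[:,2]))
    m=(w[...,2]>.03)&(w[...,2]<.12)&(w[...,0]>.3)&(w[...,0]<.8)&(abs(w[...,1])<.5)
    L,k=nd.label(m)
    for i in range(1,k+1):
        q=w[L==i]
        if len(q)>60: print("obj",len(q),q.min(0).round(3),q.max(0).round(3))
```

```text
scene table z 0.0008955782838893089
lid 320 [0.4299 0.0427] 0.0337 z 0.1098
lid 368 [ 0.4466 -0.1145] 0.0333 z 0.1103
lid 439 [ 0.4592 -0.2941] 0.0334 z 0.1101
btn 180 [0.4281 0.0417] 0.0202 z 0.1215
btn 198 [ 0.446  -0.1145] 0.02 z 0.1213
btn 248 [ 0.4611 -0.2946] 0.02 z 0.1212
board ((0.5223725438117981, 0.3794543445110321), (0.2539498507976532, 0.3641962707042694), 0.5278481245040894) 0.0210154820109828
obj 217 [0.775 0.473 0.03 ] [0.8   0.5   0.119]
obj 116 [0.794 0.268 0.031] [0.8   0.299 0.118]
obj 171 [0.551 0.481 0.032] [0.608 0.5   0.077]
obj 671 [0.777 0.075 0.03 ] [0.8   0.183 0.12 ]
obj 552 [0.644 0.06  0.031] [0.717 0.133 0.078]
obj 406 [ 0.637 -0.101  0.03 ] [ 0.697 -0.043  0.06 ]
obj 785 [0.395 0.009 0.03 ] [0.462 0.073 0.12 ]
obj 253 [ 0.644 -0.224  0.03 ] [ 0.677 -0.191  0.103]
obj 217 [ 0.746 -0.422  0.056] [ 0.794 -0.398  0.12 ]
obj 839 [ 0.413 -0.147  0.03 ] [ 0.476 -0.082  0.12 ]
obj 1698 [ 0.616 -0.5    0.03 ] [ 0.657 -0.344  0.12 ]
obj 939 [ 0.428 -0.326  0.031] [ 0.492 -0.263  0.12 ]
top table z 0.0001390676363746124
lid 358 [ 0.4607 -0.2943] 0.0325 z 0.1095
l
[... 191 characters left out ...]
19 z 0.1209
board ((0.5226356387138367, 0.3813411295413971), (0.24971388280391693, 0.36099791526794434), 0.5060041546821594) 0.020105782595533972
obj 1363 [ 0.617 -0.499  0.03 ] [ 0.799 -0.324  0.12 ]
obj 512 [0.778 0.075 0.03 ] [0.8   0.182 0.12 ]
obj 78 [0.795 0.272 0.031] [0.8   0.296 0.092]
obj 202 [0.776 0.476 0.03 ] [0.8  0.5  0.12]
obj 612 [0.646 0.058 0.031] [0.716 0.13  0.076]
obj 395 [ 0.64  -0.099  0.03 ] [ 0.694 -0.04   0.059]
obj 172 [ 0.645 -0.221  0.031] [ 0.677 -0.189  0.104]
obj 182 [0.554 0.483 0.043] [0.611 0.5   0.075]
obj 654 [ 0.429 -0.326  0.03 ] [ 0.492 -0.262  0.12 ]
obj 528 [ 0.414 -0.145  0.03 ] [ 0.476 -0.082  0.12 ]
obj 439 [0.397 0.012 0.03 ] [0.459 0.074 0.12 ]
```

```bash
cat > go.py <<'E'
import sys; from h import *; from scipy.spatial.transform import Rotation as R
o=ctrl.get_obs(); M=R.from_rotvec(o["tool_rot"]).as_matrix()
print("t",round(o["t"],2),"pos",o["tool_pos"].round(4),"F",o["contact_force"].round(2),"x",M[:,0].round(3),"z",M[:,2].round(4),"q",o["q"].round(2))
if len(sys.argv)>3: print("shift mm",((np.array([float(a) for a in sys.argv[1:4]])-o["tool_pos"])@M*1000).round(1))
E
python3 go.py 0.429 0.0425 0.160; python3 -m handwheel '[{"tz":0}]' 0 40
```

```text
t 0.1 pos [0.1909 0.5945 0.1922] F [ 0.08 -0.98 -1.1 ] x [-0.952  0.306  0.   ] z [-8.0e-04 -1.7e-03 -1.0e+00] q [ 1.14  0.05  1.61  0.    1.48 -0.12]
shift mm [-395.5 -452.7   32.9]$[0]: bad value
```

```bash
python3 -m handwheel '[{"tx":-12,"ty":-14,"tz":0,"roll":0},{"tx":-24,"ty":-27,"tz":0,"roll":0}]' 0 40
```

```text
t: 0.27
tool_pos: [0.2118, 0.5459, 0.1924]
tool_rot: [-0.481, -3.104, 0.001]
contact_force: [1.0, -1.1, -0.6]
opening: 0.0641
grip_force: 0.0
```

```bash
python3 -m handwheel '[{"tx":-24,"ty":-27.5,"tz":0,"roll":0},{"tx":-24,"ty":-27.5,"tz":0,"roll":0},{"tx":-24,"ty":-27.5,"tz":0,"roll":0},{"tx":-24,"ty":-27.5,"tz":0,"roll":0},{"tx":-24,"ty":-27.5,"tz":0,"roll":0},{"tx":-24,"ty":-27.5,"tz":0,"roll":0},{"tx":-24,"ty":-27.5,"tz":0,"roll":0},{"tx":-24,"ty":-27.5,"tz":0,"roll":0},{"tx":-24,"ty":-27.5,"tz":0,"roll":0},{"tx":-24,"ty":-27.5,"tz":0,"roll":0},{"tx":-24,"ty":-27.5,"tz":0,"roll":0},{"tx":-24,"ty":-27.5,"tz":0,"roll":0}]'; python3 go.py 0.429 0.0425 0.135
```

```text
t: 1.27
tool_pos: [0.3862, 0.141, 0.193]
tool_rot: [0.486, 3.104, 0.0]
contact_force: [0.1, 0.1, -0.4]
opening: -0.0
grip_force: 0.0
t 1.27 pos [0.3862 0.141  0.193 ] F [ 0.1   0.06 -0.35] x [-0.952  0.306 -0.   ] z [ 2.e-04  1.e-04 -1.e+00] q [ 0.17 -0.5   2.08  0.    1.56 -1.09]
shift mm [-70.9 -80.7  58. ]
```

```bash
python3 -m handwheel '[{"tx":-22,"ty":-25,"tz":15,"roll":0},{"tx":-22,"ty":-25,"tz":15,"roll":0},{"tx":-18,"ty":-20,"tz":15,"roll":0},{"tx":-9,"ty":-11,"tz":10,"roll":0},{"tx":0,"ty":0,"tz":3,"roll":0},{"tx":0,"ty":0,"tz":0,"roll":0},{"tx":0,"ty":0,"tz":0,"roll":0}]'; python3 go.py 0.429 0.0425 0.121
```

```text
t: 1.85
tool_pos: [0.4287, 0.0444, 0.1353]
tool_rot: [-0.486, -3.103, -0.001]
contact_force: [0.0, -0.9, 0.2]
opening: -0.0001
grip_force: 0.0
t 1.85 pos [0.4287 0.0444 0.1353] F [ 0.01 -0.89  0.25] x [-0.952  0.306  0.001] z [-4.e-04  4.e-04 -1.e+00] q [-0.07 -0.4   2.11  0.    1.43 -1.33]
shift mm [-0.9 -1.7 14.3]
```

```bash
python3 -m handwheel '[{"tx":-1,"ty":-2,"tz":4,"roll":0},{"tx":0,"ty":0,"tz":4,"roll":0},{"tx":0,"ty":0,"tz":3,"roll":0},{"tx":0,"ty":0,"tz":2,"roll":0},{"tx":0,"ty":0,"tz":0,"roll":0}]';python3 -m handwheel '[{"tx":0,"ty":0,"tz":1,"roll":0},{"tx":0,"ty":0,"tz":1,"roll":0},{"tx":0,"ty":0,"tz":0,"roll":0}]'
```

```text
t: 2.27
tool_pos: [0.4288, 0.0421, 0.1217]
tool_rot: [-0.485, -3.103, 0.0]
contact_force: [-0.7, -0.3, -0.8]
opening: -0.0002
grip_force: 0.0
t: 2.52
tool_pos: [0.4293, 0.0417, 0.1202]
tool_rot: [-0.486, -3.104, -0.0]
contact_force: [-0.5, 0.5, -0.3]
opening: -0.0002
grip_force: 0.0
```

```bash
python3 -m handwheel '[{"tx":0,"ty":0,"tz":0.75,"roll":0},{"tx":0,"ty":0,"tz":0.75,"roll":0},{"tx":0,"ty":0,"tz":0,"roll":0}]'
```

```text
t: 2.77
tool_pos: [0.4292, 0.0417, 0.1187]
tool_rot: [-0.486, -3.103, -0.0]
contact_force: [0.3, -0.4, -0.6]
opening: 0.0003
grip_force: 0.0
```

```bash
python3 -m handwheel '[{"tx":0,"ty":0,"tz":0.5,"roll":0},{"tx":0,"ty":0,"tz":0.5,"roll":0},{"tx":0,"ty":0,"tz":0,"roll":0}]'
```

```text
t: 3.02
tool_pos: [0.4292, 0.0417, 0.1177]
tool_rot: [-0.486, -3.104, 0.0]
contact_force: [-0.7, 0.6, -0.1]
opening: -0.0001
grip_force: 0.0
```

```bash
python3 - <<'E'
from h import *
im,d,w=cloud("scene"); cv2.imwrite("pics/s1.png",cv2.resize(im[180:300,180:340,::-1],None,fx=5,fy=5,interpolation=2))
E
python3 go.py
```

```text
t 3.07 pos [0.4293 0.0417 0.1177] F [-0.3   0.26  0.33] x [-0.952  0.306  0.   ] z [-1.e-04 -0.e+00 -1.e+00] q [-0.08 -0.38  2.13 -0.    1.4  -1.34]
```

View pics/s1.png

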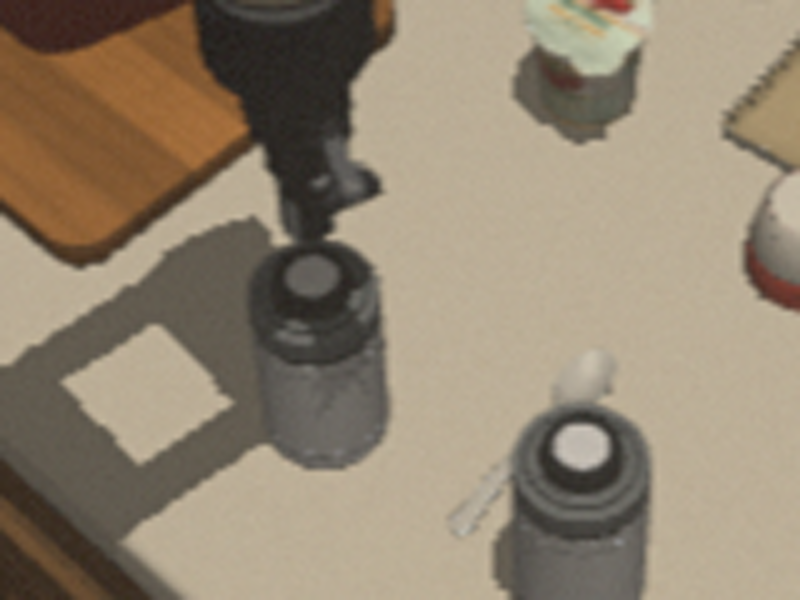

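The crop shows the fingertips ending around (310,235) in the crop. They are behind the lid rather than on the button at (312,275), which contradicts the reported TCP. I'll check this against depth.

Run:
```python
from h import *
o=ctrl.get_obs()["tool_pos"]
for n in("scene","top"):
    im,d,w=cloud(n); P=optics.camera_params(n);K=np.array(P["mtx"]);T=np.linalg.inv(P["extrinsics"])
    p=T[:3,:3]@o+T[:3,3];print(n,"tcp px",(K@p/p[2])[:2].round(1),"depth",p[2])
    m=(w[...,2]>.112)&(w[...,2]<.26)&(abs(w[...,0]-.45)<.15)&(abs(w[...,1]-.06)<.1)
    for lo in np.arange(.11,.26,.015):
        q=w[m&(w[...,2]>=lo)&(w[...,2]<lo+.015)]
        if len(q):print(lo.round(3),len(q),q.min(0).round(3),q.max(0).round(3))
    cv2.imwrite(f"pics/{n}2.png",im[...,::-1])
    if n=="scene":
        print(d[215:245:2,242].round(3)); print(w[215:245:3,242].round(3).tolist())
```

```text
scene tcp px [242.  236.1] depth 1.2250788976016804
0.11 247 [0.399 0.012 0.112] [0.457 0.07  0.125]
0.125 5 [0.426 0.026 0.125] [0.437 0.055 0.127]
0.155 27 [0.417 0.029 0.156] [0.439 0.051 0.17 ]
0.17 30 [0.417 0.029 0.17 ] [0.432 0.051 0.185]
0.185 11 [0.414 0.034 0.186] [0.42 0.05 0.2 ]
0.2 45 [0.408 0.015 0.2  ] [0.433 0.078 0.215]
0.215 52 [ 0.402 -0.     0.215] [0.43  0.082 0.229]
0.23 59 [ 0.4   -0.017  0.23 ] [0.428 0.061 0.245]
0.245 139 [ 0.399 -0.02   0.245] [0.441 0.054 0.26 ]
[1.149 1.101 1.108 1.114 1.121 1.178 1.181 1.236 1.227 1.229 1.221 1.215
 1.215 1.212 1.219]
[[0.427, 0.03, 0.208], [0.404, 0.004, 0.239], [0.405, 0.005, 0.227], [0.424, 0.03, 0.178], [0.424, 0.032, 0.166], [0.441, 0.054, 0.119], [0.435, 0.047, 0.12], [0.427, 0.039, 0.123], [0.422, 0.033, 0.121], [0.418, 0.03, 0.116]]
top tcp px [278.7 252.8] depth 1.0309580622366927
0.11 12 [0.399 0.018 0.112] [0.417 0.07  0.114]
0.2 2 [0.407 0.01  0.204] [0.408 0.014 0.214]
0.215 11 [0.405 0.005 0.22 ] [0.412 0.015 0.229]
0.23 21 [ 0.401 -0.005  0.231] [0.411 0.009 0.245]
0.245 9 [ 0.402 -0.005  0.246] [ 0.41  -0.001  0.251]
```

View pics/top2.png

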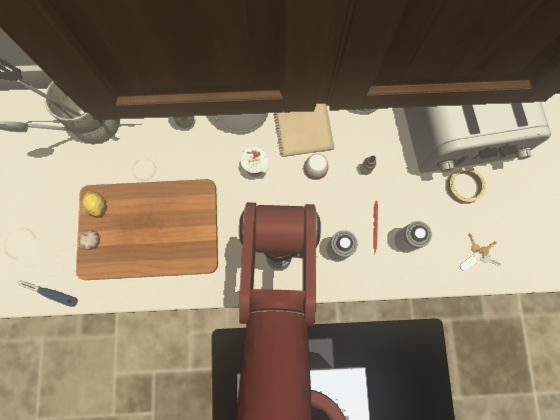

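The depth shows the finger tips centred over the button but ending near z≈0.15, well above the reported TCP height. They haven't touched yet, so I'll descend further by touch and watch the depth gap.

```bash
cat > gap.py <<'E'
from h import *
im,d,w=cloud("scene"); o=ctrl.get_obs(); p=o["tool_pos"]; g=im.mean(-1)
m=(w[...,2]>.128)&(w[...,2]<.25)&(np.hypot(w[...,0]-p[0],w[...,1]-p[1])<.03)
v,u=np.nonzero(m); q=w[m]; 
print("tip lowest z",np.sort(q[:,2])[:8].round(4),"rows",v.max(),"col",np.median(u[v>v.max()-4]),"tcp",p.round(4),"F",o["contact_force"].round(2))
E
python3 gap.py; python3 -m handwheel '[{"tx":0,"ty":0,"tz":3,"roll":0},{"tx":0,"ty":0,"tz":4,"roll":0},{"tx":0,"ty":0,"tz":3,"roll":0},{"tx":0,"ty":0,"tz":0,"roll":0}]'; python3 gap.py
```

```text
tip lowest z [0.1601 0.1602 0.1606 0.1621 0.1622 0.1623 0.1628 0.1634] rows 228 col 240.0 tcp [0.4293 0.0417 0.1178] F [-0.56  0.29  0.15]
t: 3.55
tool_pos: [0.4286, 0.0417, 0.1066]
tool_rot: [-0.486, -3.102, 0.0]
contact_force: [0.4, -0.1, -0.2]
opening: -0.0001
grip_force: 0.0
tip lowest z [0.1472 0.1478 0.1495 0.1496 0.15   0.1506 0.1517 0.1523] rows 231 col 240.5 tcp [0.4288 0.0417 0.107 ] F [-0.17  0.69  0.55]
```

```bash
python3 -m handwheel '[{"tx":0,"ty":0,"tz":3,"roll":0},{"tx":0,"ty":0,"tz":4,"roll":0},{"tx":0,"ty":0,"tz":4,"roll":0},{"tx":0,"ty":0,"tz":2,"roll":0},{"tx":0,"ty":0,"tz":0,"roll":0}]'; python3 gap.py
```

```text
t: 4.02
tool_pos: [0.4287, 0.0417, 0.0939]
tool_rot: [-0.486, -3.102, 0.0]
contact_force: [0.1, 0.2, -0.3]
opening: 0.0
grip_force: 0.0
tip lowest z [0.1353 0.1353 0.1359 0.1374 0.1384 0.1396 0.1401 0.1407] rows 235 col 241.0 tcp [0.429  0.0417 0.0943] F [-0.36  0.21 -0.14]
```

```bash
python3 -m handwheel '[{"tx":0,"ty":0,"tz":2,"roll":0},{"tx":0,"ty":0,"tz":2,"roll":0},{"tx":0,"ty":0,"tz":1,"roll":0},{"tx":0,"ty":0,"tz":0,"roll":0}]';python3 -m handwheel '[{"tx":0,"ty":0,"tz":1,"roll":0},{"tx":0,"ty":0,"tz":0.5,"roll":0},{"tx":0,"ty":0,"tz":0,"roll":0}]'
```

```text
t: 4.4
tool_pos: [0.4291, 0.0417, 0.0895]
tool_rot: [-0.486, -3.103, 0.0]
contact_force: [-0.3, -0.2, -0.7]
opening: 0.0005
grip_force: 0.0
t: 4.65
tool_pos: [0.4293, 0.0417, 0.0882]
tool_rot: [-0.486, -3.104, 0.0]
contact_force: [-0.2, 0.2, -0.3]
opening: 0.0
grip_force: 0.0
```

```bash
python3 -m handwheel '[{"tx":0,"ty":0,"tz":1,"roll":0},{"tx":0,"ty":0,"tz":0.5,"roll":0},{"tx":0,"ty":0,"tz":0,"roll":0}]'
```

```text
t: 4.9
tool_pos: [0.4292, 0.0417, 0.0867]
tool_rot: [-0.486, -3.104, 0.0]
contact_force: [0.3, 0.5, -0.1]
opening: 0.0
grip_force: 0.0
```

```bash
python3 -m handwheel '[{"tx":0,"ty":0,"tz":1,"roll":0},{"tx":0,"ty":0,"tz":0.5,"roll":0},{"tx":0,"ty":0,"tz":0,"roll":0}]'
python3 - <<'E'
from h import *
im,d,w=cloud("scene"); cv2.imwrite("pics/s3.png",cv2.resize(im[200:280,200:290,::-1],None,fx=7,fy=7,interpolation=2))
E
```

```text
t: 5.15
tool_pos: [0.4292, 0.0417, 0.0851]
tool_rot: [-0.486, -3.103, 0.0]
contact_force: [0.3, -0.9, 0.1]
opening: -0.0
grip_force: 0.0
```

View pics/s3.png

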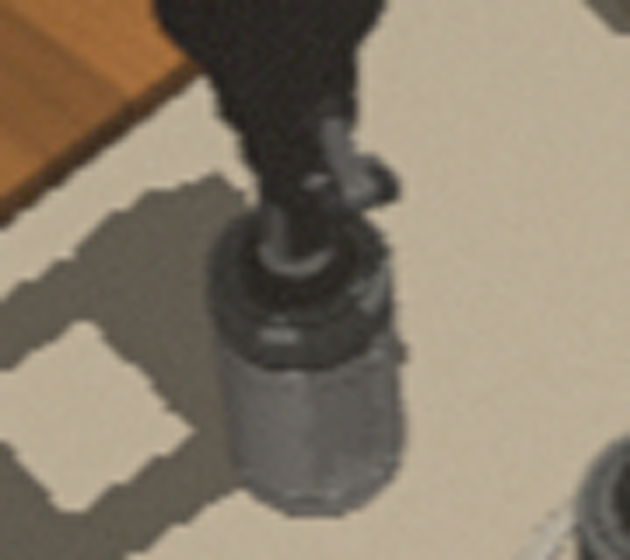

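The fingers are centred over the button, with the tips around (290,250) in the crop and close to its face. I'll continue slowly.

```bash
python3 -m handwheel '[{"tx":0,"ty":0,"tz":1,"roll":0},{"tx":0,"ty":0,"tz":0.5,"roll":0},{"tx":0,"ty":0,"tz":0,"roll":0}]'
```

```text
t: 5.45
tool_pos: [0.4292, 0.0417, 0.0836]
tool_rot: [-0.486, -3.103, 0.0]
contact_force: [0.1, -0.1, 0.3]
opening: 0.0002
grip_force: 0.0
```

```bash
python3 -m handwheel '[{"tx":0,"ty":0,"tz":1,"roll":0},{"tx":0,"ty":0,"tz":0,"roll":0}]'
```

```text
t: 5.62
tool_pos: [0.4295, 0.0417, 0.083]
tool_rot: [0.486, 3.103, 0.0]
contact_force: [-0.9, -0.5, 2.7]
opening: -0.0002
grip_force: 1.0
```

```bash
python3 -m handwheel '[{"tx":0,"ty":0,"tz":1,"roll":0},{"tx":0,"ty":0,"tz":0,"roll":0}]'
```

```text
t: 5.78
tool_pos: [0.4296, 0.0416, 0.0823]
tool_rot: [0.486, 3.103, 0.0]
contact_force: [-1.2, 0.5, 4.5]
opening: -0.0
grip_force: 2.0
```

```bash
python3 -m handwheel '[{"tx":0,"ty":0,"tz":1,"roll":0},{"tx":0,"ty":0,"tz":0,"roll":0}]'
```

```text
t: 5.95
tool_pos: [0.4297, 0.0416, 0.0816]
tool_rot: [0.486, 3.103, 0.0]
contact_force: [-1.4, 0.9, 6.8]
opening: -0.0
grip_force: 3.2
```

```bash
python3 -m handwheel '[{"tx":0,"ty":0,"tz":1,"roll":0},{"tx":0,"ty":0,"tz":0,"roll":0}]'
```

```text
t: 6.12
tool_pos: [0.4296, 0.0417, 0.0801]
tool_rot: [0.486, 3.103, 0.0]
contact_force: [-0.2, -0.4, 0.3]
opening: 0.0001
grip_force: 0.0
```

Button 1 snapped at about 3 mm with a peak of roughly 7 N. I'll ease off and go to canister 2. Contact comes at a reported z of about 0.0834.

```bash
python3 -m handwheel '[{"tx":0,"ty":0,"tz":-3,"roll":0},{"tx":0,"ty":0,"tz":-12,"roll":0},{"tx":0,"ty":0,"tz":-12,"roll":0}]'; python3 go.py 0.4463 -0.1143 0.088
```

```text
t: 6.37
tool_pos: [0.4286, 0.0418, 0.1068]
tool_rot: [-0.486, -3.102, 0.0]
contact_force: [0.4, 0.0, 0.1]
opening: -0.0001
grip_force: 0.0
t 6.37 pos [0.4286 0.0418 0.1068] F [0.37 0.   0.12] x [-0.952  0.306  0.002] z [-1.9e-03  2.0e-04 -1.0e+00] q [-0.08 -0.37  2.14  0.    1.38 -1.34]
shift mm [ -64.6 -143.2   18.8]
```

```bash
python3 -m handwheel '[{"tx":-7,"ty":-15,"tz":0,"roll":0},{"tx":-13,"ty":-29,"tz":0,"roll":0},{"tx":-14,"ty":-32,"tz":0,"roll":0},{"tx":-14,"ty":-32,"tz":0,"roll":0},{"tx":-11,"ty":-24,"tz":0,"roll":0},{"tx":-5.6,"ty":-11.2,"tz":4,"roll":0},{"tx":0,"ty":0,"tz":7,"roll":0},{"tx":0,"ty":0,"tz":5,"roll":0},{"tx":0,"ty":0,"tz":2,"roll":0},{"tx":0,"ty":0,"tz":0,"roll":0}]'; python3 go.py 0.4463 -0.1143 0.0834
python3 - <<'E'
from h import *
im,d,w=cloud("scene")
for c in((.429,.0425),(.4463,-.1143),(.461,-.2944)):
    r=np.hypot(w[...,0]-c[0],w[...,1]-c[1]); print(np.nanmedian(w[...,2][(r<.013)&(abs(w[...,2]-.116)<.012)]).round(4))
E
```

```text
t: 7.2
tool_pos: [0.4462, -0.1128, 0.0876]
tool_rot: [-0.483, -3.102, -0.001]
contact_force: [0.5, 0.8, 0.1]
opening: 0.0002
grip_force: 0.0
t 7.2 pos [ 0.4462 -0.1128  0.0876] F [0.46 0.76 0.05] x [-0.953  0.304  0.002] z [-0.0021  0.0013 -1.    ] q [-0.41 -0.27  2.09  0.    1.32 -1.67]
shift mm [-0.6 -1.4  4.2]
0.1175
0.1216
0.1217
```

Button 1's face now reads 0.1175, so it stayed down by about 4 mm. Next is canister 2.

```bash
python3 -m handwheel '[{"tx":0,"ty":-1,"tz":1.5,"roll":0},{"tx":0,"ty":0,"tz":1.5,"roll":0},{"tx":0,"ty":0,"tz":0,"roll":0}]'; python3 -m handwheel '[{"tx":0,"ty":0,"tz":1,"roll":0},{"tx":0,"ty":0,"tz":0.5,"roll":0},{"tx":0,"ty":0,"tz":0,"roll":0}]'
```

```text
t: 7.5
tool_pos: [0.4467, -0.1149, 0.0857]
tool_rot: [-0.485, -3.104, -0.0]
contact_force: [0.3, -0.1, 0.6]
opening: -0.0003
grip_force: 0.0
t: 7.75
tool_pos: [0.4467, -0.1153, 0.0842]
tool_rot: [-0.486, -3.104, -0.0]
contact_force: [0.2, 0.4, -0.3]
opening: 0.0005
grip_force: 0.0
```

```bash
python3 -m handwheel '[{"tx":0,"ty":0,"tz":1,"roll":0},{"tx":0,"ty":0,"tz":0,"roll":0}]'
```

```text
t: 7.92
tool_pos: [0.4467, -0.1154, 0.0832]
tool_rot: [-0.486, -3.104, -0.0]
contact_force: [0.5, -0.3, -0.1]
opening: -0.0003
grip_force: 0.0
```

```bash
python3 -m handwheel '[{"tx":0,"ty":0,"tz":1,"roll":0},{"tx":0,"ty":0,"tz":0,"roll":0}]'
```

```text
t: 8.08
tool_pos: [0.4468, -0.1154, 0.0825]
tool_rot: [0.486, 3.104, -0.0]
contact_force: [-0.9, 0.8, 2.6]
opening: -0.0002
grip_force: 1.3
```

```bash
python3 -m handwheel '[{"tx":0,"ty":0,"tz":1,"roll":0},{"tx":0,"ty":0,"tz":0,"roll":0}]'
```

```text
t: 8.25
tool_pos: [0.4469, -0.1155, 0.0817]
tool_rot: [0.486, 3.103, -0.0]
contact_force: [-1.3, 0.9, 4.2]
opening: 0.0002
grip_force: 1.9
```

```bash
python3 -m handwheel '[{"tx":0,"ty":0,"tz":1,"roll":0},{"tx":0,"ty":0,"tz":0,"roll":0}]'
```

```text
t: 8.42
tool_pos: [0.4469, -0.1155, 0.0807]
tool_rot: [0.486, 3.103, -0.0]
contact_force: [-1.2, -0.1, 4.1]
opening: 0.0
grip_force: 2.5
```

```bash
python3 -m handwheel '[{"tx":0,"ty":0,"tz":1,"roll":0},{"tx":0,"ty":0,"tz":0,"roll":0}]'
```

```text
t: 8.58
tool_pos: [0.447, -0.1155, 0.0798]
tool_rot: [0.486, 3.103, -0.0]
contact_force: [-1.9, 0.2, 6.3]
opening: -0.0002
grip_force: 3.1
```

```bash
python3 -m handwheel '[{"tx":0,"ty":0,"tz":1,"roll":0},{"tx":0,"ty":0,"tz":0,"roll":0}]'
```

```text
t: 8.75
tool_pos: [0.4471, -0.1155, 0.0791]
tool_rot: [0.486, 3.103, -0.0]
contact_force: [-2.4, 0.5, 7.1]
opening: 0.0003
grip_force: 3.6
```

Canister 2 is sound: 7 N at 4 mm and still climbing.

```bash
python3 -m handwheel '[{"tx":0,"ty":0,"tz":1,"roll":0},{"tx":0,"ty":0,"tz":0,"roll":0}]'
```

```text
t: 8.92
tool_pos: [0.4472, -0.1156, 0.0783]
tool_rot: [0.486, 3.103, -0.001]
contact_force: [-2.8, 0.9, 8.4]
opening: -0.0006
grip_force: 4.1
```

```bash
python3 -m handwheel '[{"tx":0,"ty":0,"tz":0.7,"roll":0},{"tx":0,"ty":0,"tz":0,"roll":0}]'
```

```text
t: 9.08
tool_pos: [0.4473, -0.1157, 0.0779]
tool_rot: [0.486, 3.103, -0.001]
contact_force: [-2.6, 1.3, 7.6]
opening: -0.0001
grip_force: 4.5
```

```bash
python3 -m handwheel '[{"tx":0,"ty":0,"tz":0.7,"roll":0},{"tx":0,"ty":0,"tz":0,"roll":0}]'
```

```text
t: 9.25
tool_pos: [0.4475, -0.1157, 0.0774]
tool_rot: [0.486, 3.102, -0.001]
contact_force: [-3.0, 1.9, 9.7]
opening: 0.0
grip_force: 4.8
```

```bash
python3 -m handwheel '[{"tx":0,"ty":0,"tz":0.7,"roll":0},{"tx":0,"ty":0,"tz":0,"roll":0}]'
```

```text
t: 9.42
tool_pos: [0.4476, -0.1157, 0.0769]
tool_rot: [0.486, 3.102, -0.001]
contact_force: [-2.1, 1.3, 9.8]
opening: 0.0003
grip_force: 5.2
```

```bash
python3 -m handwheel '[{"tx":0,"ty":0,"tz":0.7,"roll":0},{"tx":0,"ty":0,"tz":0,"roll":0}]'
```

```text
t: 9.58
tool_pos: [0.4477, -0.1158, 0.0764]
tool_rot: [0.486, 3.102, -0.001]
contact_force: [-2.7, 0.7, 11.0]
opening: 0.0001
grip_force: 5.5
```

```bash
python3 -m handwheel '[{"tx":0,"ty":0,"tz":0.7,"roll":0},{"tx":0,"ty":0,"tz":0,"roll":0}]'
```

```text
t: 9.75
tool_pos: [0.4478, -0.1158, 0.0758]
tool_rot: [0.486, 3.102, -0.001]
contact_force: [-4.0, 1.2, 11.9]
opening: -0.0001
grip_force: 5.9
```

```bash
python3 -m handwheel '[{"tx":0,"ty":0,"tz":0.6,"roll":0},{"tx":0,"ty":0,"tz":0,"roll":0}]'
```

```text
t: 9.92
tool_pos: [0.4476, -0.1157, 0.0742]
tool_rot: [0.486, 3.102, -0.001]
contact_force: [-0.5, 0.3, 0.1]
opening: 0.0001
grip_force: 0.0
```

Button 2 snapped. I'll ease off and move to canister 3.

```bash
python3 -m handwheel '[{"tx":0,"ty":0,"tz":-3,"roll":0},{"tx":0,"ty":0,"tz":-12,"roll":0},{"tx":0,"ty":0,"tz":-15,"roll":0}]'; python3 go.py 0.461 -0.2944 0.088
```

```text
t: 10.17
tool_pos: [0.4453, -0.1148, 0.1021]
tool_rot: [-0.486, -3.1, -0.002]
contact_force: [-0.6, -0.9, 0.3]
opening: 0.0003
grip_force: 0.0
t 10.17 pos [ 0.4453 -0.1148  0.1021] F [-0.56 -0.87  0.31] x [-0.952  0.306  0.004] z [-0.0035  0.0016 -1.    ] q [-0.41 -0.28  2.08  0.    1.35 -1.67]
shift mm [ -69.9 -166.2   13.8]
```

```bash
python3 -m handwheel '[{"tx":-7,"ty":-17,"tz":-3,"roll":0},{"tx":-13,"ty":-31,"tz":0,"roll":0},{"tx":-14,"ty":-33,"tz":0,"roll":0},{"tx":-14,"ty":-34,"tz":0,"roll":0},{"tx":-13,"ty":-31,"tz":0,"roll":0},{"tx":-8.5,"ty":-20,"tz":4,"roll":0},{"tx":0,"ty":0,"tz":7,"roll":0},{"tx":0,"ty":0,"tz":5,"roll":0},{"tx":0,"ty":0,"tz":2,"roll":0},{"tx":0,"ty":0,"tz":0,"roll":0}]'; python3 go.py 0.461 -0.2944 0.0834
python3 - <<'E'
from h import *
im,d,w=cloud("scene")
for c in((.429,.0425),(.4463,-.1143),(.461,-.2944)):
    r=np.hypot(w[...,0]-c[0],w[...,1]-c[1]); print(np.nanmedian(w[...,2][(r<.013)&(abs(w[...,2]-.116)<.012)]).round(4))
E
```

```text
t: 11.0
tool_pos: [0.4614, -0.293, 0.087]
tool_rot: [-0.484, -3.102, -0.002]
contact_force: [0.3, 0.5, 0.2]
opening: -0.0005
grip_force: 0.0
t 11.0 pos [ 0.4614 -0.293   0.087 ] F [0.28 0.51 0.2 ] x [-0.952  0.305  0.002] z [-0.0018  0.0018 -1.    ] q [-0.7  -0.04  1.89  0.    1.3  -1.96]
shift mm [-0.  -1.5  3.6]
nan
0.112
0.1214
  return np.nanmean(a, axis, out=out, keepdims=keepdims)
```

```bash
python3 -m handwheel '[{"tx":0,"ty":0,"tz":1.5,"roll":0},{"tx":0,"ty":0,"tz":1.5,"roll":0},{"tx":0,"ty":0,"tz":1,"roll":0},{"tx":0,"ty":0,"tz":0,"roll":0}]'
```

```text
t: 11.38
tool_pos: [0.4621, -0.2943, 0.0842]
tool_rot: [-0.485, -3.104, -0.0]
contact_force: [-0.6, -0.6, -0.7]
opening: -0.0002
grip_force: 0.0
```

```bash
python3 -m handwheel '[{"tx":0,"ty":0,"tz":1,"roll":0},{"tx":0,"ty":0,"tz":0.5,"roll":0},{"tx":0,"ty":0,"tz":0,"roll":0}]'
```

```text
t: 11.63
tool_pos: [0.4623, -0.2947, 0.083]
tool_rot: [0.486, 3.103, 0.0]
contact_force: [-0.4, 0.6, 2.0]
opening: 0.0003
grip_force: 0.9
```

```bash
python3 -m handwheel '[{"tx":0,"ty":0,"tz":1,"roll":0},{"tx":0,"ty":0,"tz":0.5,"roll":0},{"tx":0,"ty":0,"tz":0,"roll":0}]'
```

```text
t: 11.88
tool_pos: [0.4623, -0.2947, 0.0813]
tool_rot: [0.486, 3.103, 0.0]
contact_force: [-0.5, 0.5, 1.9]
opening: 0.0002
grip_force: 1.1
```

```bash
python3 -m handwheel '[{"tx":0,"ty":0,"tz":1,"roll":0},{"tx":0,"ty":0,"tz":1,"roll":0},{"tx":0,"ty":0,"tz":0,"roll":0}]'
```

```text
t: 12.13
tool_pos: [0.4623, -0.2947, 0.0792]
tool_rot: [0.486, 3.103, -0.0]
contact_force: [-1.3, 0.0, 2.2]
opening: -0.0003
grip_force: 1.4
```

```bash
python3 -m handwheel '[{"tx":0,"ty":0,"tz":1,"roll":0},{"tx":0,"ty":0,"tz":1,"roll":0},{"tx":0,"ty":0,"tz":0,"roll":0}]'
```

```text
t: 12.38
tool_pos: [0.4623, -0.2947, 0.0771]
tool_rot: [0.486, 3.103, 0.0]
contact_force: [0.8, 0.4, 3.2]
opening: 0.0
grip_force: 1.6
```

```bash
python3 -m handwheel '[{"tx":0,"ty":0,"tz":1,"roll":0},{"tx":0,"ty":0,"tz":0.9,"roll":0},{"tx":0,"ty":0,"tz":0,"roll":0}]'
```

```text
t: 12.63
tool_pos: [0.4622, -0.2947, 0.0752]
tool_rot: [0.486, 3.104, -0.0]
contact_force: [0.6, 1.5, 4.1]
opening: 0.0005
grip_force: 1.9
```

Canister 3 is the worn one: still soft at about 4 N, 8 mm down. I'll lift, open, and go down around its upper body.

```bash
python3 -m handwheel '[{"tx":0,"ty":0,"tz":-5,"roll":0},{"tx":0,"ty":0,"tz":-15,"roll":0},{"tx":0,"ty":0,"tz":-15,"roll":0},{"tx":0,"ty":0,"tz":-5,"roll":0}]'; python3 -m handwheel '[{"tx":0,"ty":0,"tz":0,"roll":0},{"tx":0,"ty":0,"tz":0,"roll":0},{"tx":0,"ty":0,"tz":0,"roll":0},{"tx":0,"ty":0,"tz":0,"roll":0},{"tx":0,"ty":0,"tz":0,"roll":0},{"tx":0,"ty":0,"tz":0,"roll":0}]' 85.4; python3 go.py 0.461 -0.2944 0.022
python3 - <<'E'
from h import *
im,d,w=cloud("scene"); p=ctrl.get_obs()["tool_pos"]; r=np.hypot(w[...,0]-.461,w[...,1]+.2944)
print("C3 face",np.nanmedian(w[...,2][(r<.013)&(abs(w[...,2]-.116)<.012)]))
r=np.hypot(w[...,0]-p[0],w[...,1]-p[1])
for lo in np.arange(.13,.30,.01):
    q=w[(r<.075)&(w[...,2]>=lo)&(w[...,2]<lo+.01)]
    if len(q):print(lo.round(3),len(q),(q.min(0)-p).round(3),(q.max(0)-p).round(3))
cv2.imwrite("pics/s4.png",cv2.resize(im[230:400,290:460,::-1],None,fx=3.5,fy=3.5,interpolation=2))
E
```

```text
t: 12.97
tool_pos: [0.4628, -0.2955, 0.1173]
tool_rot: [0.486, 3.102, -0.003]
contact_force: [0.4, -0.8, 1.1]
opening: -0.0002
grip_force: 0.0
t: 13.47
tool_pos: [0.4618, -0.2944, 0.1145]
tool_rot: [-0.486, -3.103, -0.001]
contact_force: [0.4, 0.7, -1.1]
opening: 0.0722
grip_force: 0.0
t 13.47 pos [ 0.4618 -0.2944  0.1145] F [ 0.42  0.68 -1.05] x [-0.952  0.306  0.001] z [-9.e-04  8.e-04 -1.e+00] q [-0.7  -0.07  1.87 -0.    1.34 -1.96]
shift mm [ 0.6 -0.3 92.5]
C3 face 0.12173028364219146
0.16 28 [-0.023 -0.041  0.047] [0.019 0.041 0.055]
0.17 52 [-0.023 -0.047  0.056] [0.023 0.049 0.065]
0.18 45 [-0.024 -0.046  0.065] [0.018 0.05  0.075]
0.19 35 [-0.024 -0.045  0.075] [0.015 0.044 0.085]
0.2 48 [-0.032 -0.065  0.085] [0.012 0.061 0.095]
0.21 127 [-0.032 -0.068  0.095] [0.025 0.067 0.105]
0.22 124 [-0.033 -0.068  0.105] [0.015 0.068 0.115]
0.23 117 [-0.032 -0.068  0.115] [0.017 0.068 0.125]
0.24 83 [-0.032 -0.068  0.126] [0.014 0.063 0.135]
0.25 120 [-0.031 -0.068  0.135] [0.011 0.055 0.145]
0.26 194 [-0.033 -0.068  0.145] [-0.003 -0.004  0.155]
0.27 31 [-0.021 -0.037  0.156] [-0.002 -0.025  0.165]
0.28 86 [-0.037 -0.038  0.165] [0.008 0.029 0.175]
0.29 125 [-0.038 -0.037  0.175] [0.008 0.031 0.185]
```

View pics/s4.png

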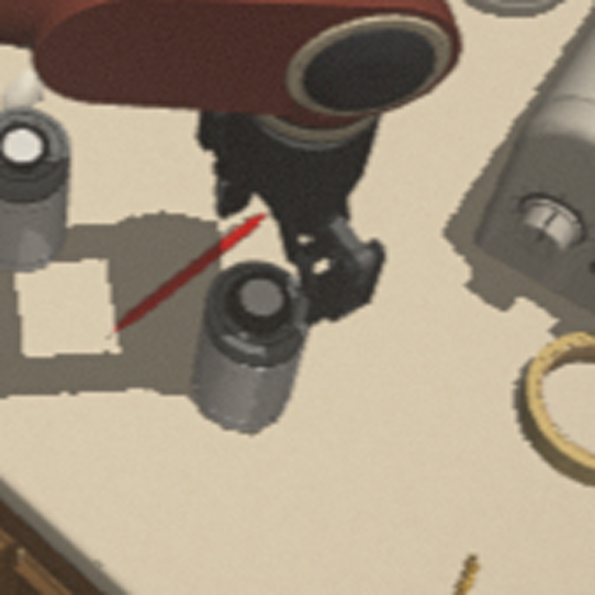

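Canister 3's button sprang back to 0.1217, and the open fingers straddle it, with tips about 47 mm above the reported TCP. I'll descend.

```bash
python3 -m handwheel '[{"tx":0,"ty":0,"tz":5,"roll":0},{"tx":0,"ty":0,"tz":8,"roll":0},{"tx":0,"ty":0,"tz":8,"roll":0},{"tx":0,"ty":0,"tz":9,"roll":0},{"tx":0,"ty":0,"tz":8,"roll":0},{"tx":0,"ty":0,"tz":4,"roll":0},{"tx":0,"ty":0,"tz":0,"roll":0}]'; python3 go.py
```

```text
t: 14.1
tool_pos: [0.4612, -0.2938, 0.0713]
tool_rot: [-0.486, -3.101, -0.003]
contact_force: [-0.6, 0.4, -0.5]
opening: 0.0856
grip_force: 0.0
t 14.1 pos [ 0.4612 -0.2938  0.0713] F [-0.55  0.44 -0.5 ] x [-0.952  0.306  0.003] z [-0.0024  0.0021 -1.    ] q [-0.7  -0.02  1.9   0.    1.27 -1.96]
```

```bash
python3 -m handwheel '[{"tx":0,"ty":0,"tz":4,"roll":0},{"tx":0,"ty":0,"tz":8,"roll":0},{"tx":0,"ty":0,"tz":8,"roll":0},{"tx":0,"ty":0,"tz":8,"roll":0},{"tx":0,"ty":0,"tz":6,"roll":0},{"tx":0,"ty":0,"tz":4,"roll":0},{"tx":0,"ty":0,"tz":2,"roll":0},{"tx":0,"ty":0,"tz":0,"roll":0}]'; python3 go.py
```

```text
t: 14.77
tool_pos: [0.4618, -0.2944, 0.0326]
tool_rot: [-0.486, -3.103, -0.001]
contact_force: [0.1, 0.5, 0.3]
opening: 0.0854
grip_force: 0.0
t 14.77 pos [ 0.4618 -0.2944  0.0326] F [0.15 0.49 0.3 ] x [-0.952  0.306  0.001] z [-9.e-04  8.e-04 -1.e+00] q [-0.7   0.03  1.92 -0.    1.19 -1.96]
```

```bash
python3 -m handwheel '[{"tx":0,"ty":0,"tz":4,"roll":0},{"tx":0,"ty":0,"tz":3,"roll":0},{"tx":0,"ty":0,"tz":1.5,"roll":0},{"tx":0,"ty":0,"tz":0,"roll":0}]'; python3 go.py; python3 -m handwheel '[{"tx":0,"ty":0,"tz":0,"roll":0},{"tx":0,"ty":0,"tz":0,"roll":0},{"tx":0,"ty":0,"tz":0,"roll":0},{"tx":0,"ty":0,"tz":0,"roll":0},{"tx":0,"ty":0,"tz":0,"roll":0},{"tx":0,"ty":0,"tz":0,"roll":0}]' 50 40
```

```text
t: 15.1
tool_pos: [0.4619, -0.2945, 0.0244]
tool_rot: [-0.486, -3.103, -0.001]
contact_force: [0.5, -0.4, 0.3]
opening: 0.0855
grip_force: 0.0
t 15.1 pos [ 0.4619 -0.2945  0.0244] F [ 0.47 -0.4   0.33] x [-0.952  0.306  0.001] z [-5.e-04  4.e-04 -1.e+00] q [-0.7   0.04  1.93 -0.    1.18 -1.96]
t: 15.6
tool_pos: [0.4624, -0.295, 0.0252]
tool_rot: [0.486, 3.103, -0.001]
contact_force: [-0.8, -1.1, 1.4]
opening: 0.0624
grip_force: 44.9
```

```bash
python3 -m handwheel '[{"tx":0,"ty":0,"tz":-3,"roll":0},{"tx":0,"ty":0,"tz":-6,"roll":0},{"tx":0,"ty":0,"tz":-6,"roll":0},{"tx":0,"ty":0,"tz":-3,"roll":0},{"tx":0,"ty":0,"tz":0,"roll":0},{"tx":0,"ty":0,"tz":0,"roll":0}]'
python3 - <<'E'
from h import *
im,d,w=cloud("scene"); 
cv2.imwrite("pics/s5.png",cv2.resize(im[230:400,290:460,::-1],None,fx=3.5,fy=3.5,interpolation=2))
E
```

```text
t: 16.1
tool_pos: [0.4622, -0.2947, 0.0431]
tool_rot: [0.486, 3.103, -0.0]
contact_force: [-0.9, 0.1, -3.4]
opening: 0.063
grip_force: 44.6
```

View pics/s5.png

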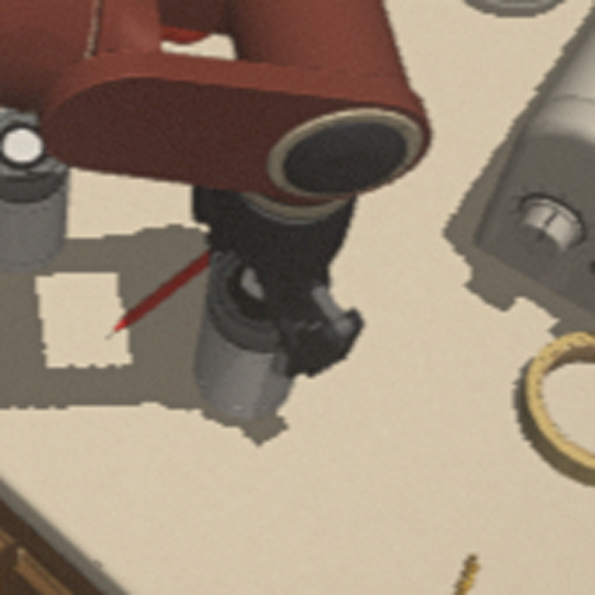

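The canister at about (250,340) hangs upright in the fingers and weighs −3.4 N. I'll lift it clear of the others.

```bash
python3 -m handwheel '[{"tx":0,"ty":0,"tz":-8,"roll":0},{"tx":0,"ty":0,"tz":-15,"roll":0},{"tx":0,"ty":0,"tz":-17,"roll":0},{"tx":0,"ty":0,"tz":-17,"roll":0},{"tx":0,"ty":0,"tz":-17,"roll":0},{"tx":0,"ty":0,"tz":-17,"roll":0},{"tx":0,"ty":0,"tz":-17,"roll":0},{"tx":0,"ty":0,"tz":-16,"roll":0},{"tx":0,"ty":0,"tz":-12,"roll":0},{"tx":0,"ty":0,"tz":-6,"roll":0},{"tx":0,"ty":0,"tz":0,"roll":0}]'; python3 go.py 0.50 0.33 0.185
```

```text
t: 17.07
tool_pos: [0.4629, -0.2953, 0.1868]
tool_rot: [0.486, 3.101, -0.003]
contact_force: [-0.1, 0.8, -4.0]
opening: 0.0628
grip_force: 44.8
t 17.07 pos [ 0.4629 -0.2953  0.1868] F [-0.12  0.79 -3.97] x [-0.952  0.306 -0.003] z [ 0.0024 -0.002  -1.    ] q [-0.7  -0.13  1.8   0.    1.47 -1.96]
shift mm [1.559e+02 6.067e+02 6.000e-01]
```

```bash
python3 -m handwheel '[{"tx":2,"ty":8,"tz":0,"roll":0},{"tx":4,"ty":16,"tz":0,"roll":0},{"tx":6,"ty":24,"tz":0,"roll":0},{"tx":7,"ty":27,"tz":0,"roll":0},{"tx":7,"ty":27,"tz":0,"roll":0},{"tx":7,"ty":27,"tz":0,"roll":0},{"tx":7,"ty":27,"tz":0,"roll":0},{"tx":7,"ty":27,"tz":0,"roll":0},{"tx":7,"ty":27,"tz":0,"roll":0},{"tx":7,"ty":27,"tz":0,"roll":0},{"tx":7,"ty":27,"tz":0,"roll":0},{"tx":7,"ty":27,"tz":0,"roll":0}]'; python3 go.py 0.5 0.33 0.185
```

```text
t: 18.07
tool_pos: [0.4783, 0.0073, 0.183]
tool_rot: [-0.486, -3.101, -0.0]
contact_force: [0.0, -0.5, -2.7]
opening: 0.0631
grip_force: 45.0
t 18.07 pos [0.4783 0.0073 0.183 ] F [ 0.02 -0.5  -2.69] x [-0.952  0.306  0.003] z [-2.9e-03  7.0e-04 -1.0e+00] q [-0.14 -0.3   1.95  0.    1.49 -1.4 ]
shift mm [ 78.  313.9  -1.9]
```

```bash
python3 -m handwheel '[{"tx":7,"ty":27,"tz":0,"roll":0},{"tx":7,"ty":27,"tz":0,"roll":0},{"tx":7,"ty":27,"tz":0,"roll":0},{"tx":7,"ty":27,"tz":0,"roll":0},{"tx":7,"ty":27,"tz":0,"roll":0},{"tx":7,"ty":27,"tz":0,"roll":0},{"tx":7,"ty":27,"tz":0,"roll":0},{"tx":6,"ty":24,"tz":0,"roll":0},{"tx":5,"ty":20,"tz":0,"roll":0},{"tx":4,"ty":16,"tz":0,"roll":0},{"tx":2,"ty":8,"tz":0,"roll":0},{"tx":0,"ty":0,"tz":0,"roll":0}]'; python3 go.py 0.5 0.33 0.185
```

```text
t: 19.07
tool_pos: [0.4942, 0.2714, 0.1832]
tool_rot: [-0.482, -3.102, 0.002]
contact_force: [-0.5, -1.1, -1.9]
opening: 0.0624
grip_force: 45.2
t 19.07 pos [0.4942 0.2714 0.1832] F [-0.5  -1.06 -1.9 ] x [-0.953  0.304  0.002] z [-2.8e-03 -7.0e-04 -1.0e+00] q [ 0.37 -0.08  1.77  0.    1.46 -0.89]
shift mm [12.3 57.6 -1.9]
```

```bash
python3 -m handwheel '[{"tx":3,"ty":12,"tz":0,"roll":0},{"tx":4,"ty":18,"tz":5,"roll":0},{"tx":3,"ty":16,"tz":12,"roll":0},{"tx":2,"ty":9,"tz":16,"roll":0},{"tx":0,"ty":2,"tz":17,"roll":0},{"tx":0,"ty":0,"tz":17,"roll":0},{"tx":0,"ty":0,"tz":17,"roll":0},{"tx":0,"ty":0,"tz":15,"roll":0},{"tx":0,"ty":0,"tz":11,"roll":0},{"tx":0,"ty":0,"tz":6,"roll":0},{"tx":0,"ty":0,"tz":3,"roll":0},{"tx":0,"ty":0,"tz":0,"roll":0}]'; python3 go.py 0.5 0.33 0.047
python3 - <<'E'
from h import *
im,d,w=cloud("scene"); 
cv2.imwrite("pics/s6.png",cv2.resize(im[80:280,100:300,::-1],None,fx=3,fy=3,interpolation=2))
E
```

```text
t: 20.07
tool_pos: [0.5013, 0.3279, 0.0654]
tool_rot: [-0.487, -3.103, 0.001]
contact_force: [-0.6, 0.2, -2.3]
opening: 0.0626
grip_force: 45.4
t 20.07 pos [0.5013 0.3279 0.0654] F [-0.58  0.21 -2.31] x [-0.952  0.306  0.001] z [-7.e-04 -3.e-04 -1.e+00] q [ 0.45  0.1   1.78 -0.    1.26 -0.8 ]
shift mm [ 1.9  1.6 18.4]
```

View pics/s6.png

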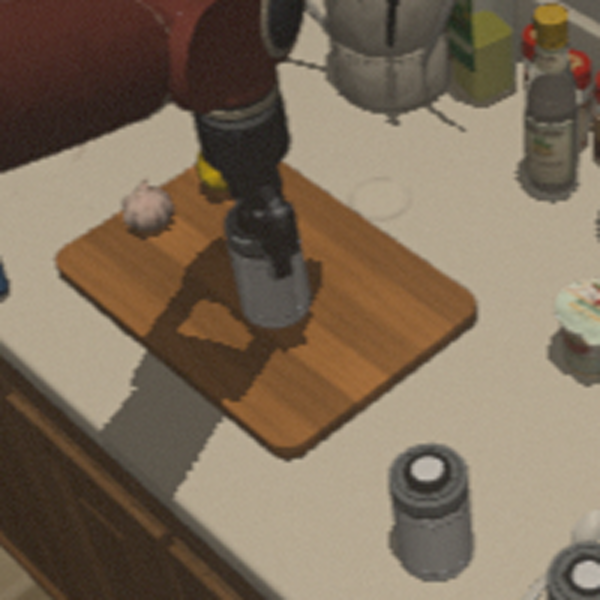

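The canister hangs upright over the free middle of the board, with its foot at about (275,315) in the crop and the lemon and garlic well clear. I'll lower it to contact.

```bash
python3 -m handwheel '[{"tx":0,"ty":0,"tz":3,"roll":0},{"tx":0,"ty":0,"tz":4,"roll":0},{"tx":0,"ty":0,"tz":3,"roll":0},{"tx":0,"ty":0,"tz":2,"roll":0},{"tx":0,"ty":0,"tz":1,"roll":0},{"tx":0,"ty":0,"tz":0,"roll":0},{"tx":0,"ty":0,"tz":0,"roll":0}]'
```

```text
t: 20.7
tool_pos: [0.5015, 0.3282, 0.0528]
tool_rot: [-0.486, -3.104, 0.0]
contact_force: [0.1, -0.9, -3.2]
opening: 0.0627
grip_force: 45.4
```

```bash
python3 -m handwheel '[{"tx":0,"ty":0,"tz":1,"roll":0},{"tx":0,"ty":0,"tz":1,"roll":0},{"tx":0,"ty":0,"tz":0.5,"roll":0},{"tx":0,"ty":0,"tz":0,"roll":0}]'
```

```text
t: 21.03
tool_pos: [0.5013, 0.3281, 0.0501]
tool_rot: [-0.486, -3.103, 0.0]
contact_force: [0.0, -0.1, -3.5]
opening: 0.0627
grip_force: 45.4
```

```bash
python3 -m handwheel '[{"tx":0,"ty":0,"tz":0.8,"roll":0},{"tx":0,"ty":0,"tz":0.7,"roll":0},{"tx":0,"ty":0,"tz":0,"roll":0}]'
```

```text
t: 21.28
tool_pos: [0.5013, 0.3281, 0.0486]
tool_rot: [-0.486, -3.103, 0.0]
contact_force: [1.1, 0.0, -3.6]
opening: 0.0628
grip_force: 45.4
```

```bash
python3 -m handwheel '[{"tx":0,"ty":0,"tz":0.8,"roll":0},{"tx":0,"ty":0,"tz":0.7,"roll":0},{"tx":0,"ty":0,"tz":0,"roll":0}]'
```

```text
t: 21.53
tool_pos: [0.5013, 0.3281, 0.0471]
tool_rot: [-0.486, -3.103, 0.0]
contact_force: [0.4, 0.3, -3.5]
opening: 0.063
grip_force: 45.4
```

```bash
python3 -m handwheel '[{"tx":0,"ty":0,"tz":0.5,"roll":0},{"tx":0,"ty":0,"tz":0,"roll":0}]'
```

```text
t: 21.7
tool_pos: [0.5016, 0.3282, 0.0469]
tool_rot: [0.486, 3.104, 0.0]
contact_force: [-0.1, -0.9, -4.5]
opening: 0.0629
grip_force: 45.6
```

```bash
python3 -m handwheel '[{"tx":0,"ty":0,"tz":0.5,"roll":0},{"tx":0,"ty":0,"tz":0,"roll":0},{"tx":0,"ty":0,"tz":0,"roll":0}]'
```

```text
t: 21.95
tool_pos: [0.5016, 0.3282, 0.0468]
tool_rot: [0.486, 3.104, 0.0]
contact_force: [-1.8, -1.2, 0.3]
opening: 0.0625
grip_force: 45.6
```

```bash
python3 -m handwheel '[{"tx":0,"ty":0,"tz":0.5,"roll":0},{"tx":0,"ty":0,"tz":0,"roll":0},{"tx":0,"ty":0,"tz":0,"roll":0}]'
```

```text
t: 22.2
tool_pos: [0.5017, 0.3281, 0.0467]
tool_rot: [0.486, 3.103, -0.0]
contact_force: [-3.6, -3.1, 4.9]
opening: 0.0628
grip_force: 46.1
```

It's standing on the board. I'll release and retreat.

```bash
python3 -m handwheel '[{"tx":0,"ty":0,"tz":-0.5,"roll":0},{"tx":0,"ty":0,"tz":0,"roll":0}]' 70 20; python3 -m handwheel '[{"tx":0,"ty":0,"tz":0,"roll":0},{"tx":0,"ty":0,"tz":0,"roll":0},{"tx":0,"ty":0,"tz":0,"roll":0},{"tx":0,"ty":0,"tz":0,"roll":0},{"tx":0,"ty":0,"tz":0,"roll":0},{"tx":0,"ty":0,"tz":0,"roll":0}]' 85
```

```text
t: 22.37
tool_pos: [0.502, 0.3285, 0.0465]
tool_rot: [0.486, 3.102, 0.002]
contact_force: [-0.4, -0.4, -0.1]
opening: 0.0703
grip_force: 0.0
t: 22.87
tool_pos: [0.5015, 0.3282, 0.0462]
tool_rot: [-0.486, -3.104, -0.0]
contact_force: [-0.5, 0.1, 0.2]
opening: 0.0849
grip_force: 0.0
```

```bash
python3 -m handwheel '[{"tx":0,"ty":0,"tz":-3,"roll":0},{"tx":0,"ty":0,"tz":-6,"roll":0},{"tx":0,"ty":0,"tz":-10,"roll":0},{"tx":0,"ty":0,"tz":-14,"roll":0},{"tx":0,"ty":0,"tz":-18,"roll":0},{"tx":0,"ty":0,"tz":-20,"roll":0},{"tx":0,"ty":0,"tz":-20,"roll":0},{"tx":0,"ty":0,"tz":-20,"roll":0},{"tx":0,"ty":0,"tz":-20,"roll":0},{"tx":0,"ty":0,"tz":-12,"roll":0},{"tx":0,"ty":0,"tz":-5,"roll":0},{"tx":0,"ty":0,"tz":0,"roll":0}]'; python3 go.py
python3 - <<'E'
from h import *
im,d,w=cloud("scene"); cv2.imwrite("pics/s7.png",im[...,::-1])
for c in((.429,.0425),(.4463,-.1143),(.5015,.3282)):
    r=np.hypot(w[...,0]-c[0],w[...,1]-c[1]); 
    print(*[(np.nanmedian(w[...,2][k]).round(4),((np.nanmin(w[k],0)+np.nanmax(w[k],0))/2).round(4)) for k in [(r<.045)&(w[...,2]>.106+.03*(c[1]>.2)-.01*(c[1]>.2))&(w[...,2]<.150)] if k.any()], np.nanmedian(w[...,2][(r<.013)&(w[...,2]<.15)]))
E
```

```text
t: 23.87
tool_pos: [0.5024, 0.3286, 0.1968]
tool_rot: [0.486, 3.101, 0.003]
contact_force: [-0.1, 0.2, 0.5]
opening: 0.0848
grip_force: 0.0
t 23.87 pos [0.5024 0.3286 0.1968] F [-0.09  0.17  0.51] x [-0.952  0.306 -0.003] z [ 0.0035  0.0017 -1.    ] q [ 0.46 -0.01  1.67 -0.    1.48 -0.8 ]
(np.float64(0.1121), array([0.4289, 0.0424, 0.1138])) 0.11785750858238697
(np.float64(0.111), array([ 0.4454, -0.115 ,  0.1117])) 0.111736631157768
(np.float64(0.1339), array([0.5009, 0.3284, 0.137 ])) 0.14291241516819098
```

View pics/s7.png

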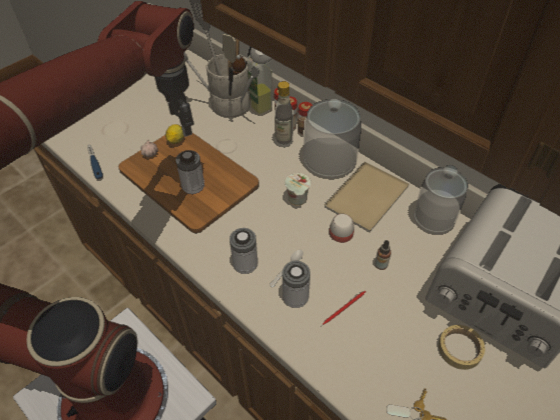

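The worn canister stands upright on the board at about (190,172). The other two are still in place at (243,250) and (296,284) with their buttons down, the bystanders haven't moved, and the gripper is clear. I'll hand in the job.

```bash
python3 -c "from station import ctrl; print(ctrl.finish_job())"
```

```text
the job is handed in; nothing more can be done
None
```

I closed both sound canisters (their buttons snapped and stayed down), stood the worn one upright on the free part of the board, and handed in the job at about 24 s; no verdict came back.

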